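# Chock the rocking test cradle with a wedge

## Task

The green steel test cradle rocks because one of its four feet is too short. With the fingertips, push the wooden wedge along the bench, thin end first, under the short foot until it is snug, then press down firmly for a second on the bright plate above that foot to make sure that the cradle no longer rocks; push the wedge farther and test again if it does. Finish with the cradle standing level, not jacked up, with the wedge left under it; do not lift or carry anything, do not shove the cradle out of place and leave the other things where they are.

Things in the scene. Friction and masses are not known exactly. Their poses are not given: they have to be found in the camera images.
- stand: Green-grey steel cradle, 1.2 to 1.9 kg, loose. Origin on the bench plane under its centre, z up. Deck 240 (x) by 150 (y) mm, underside 28, top 44 mm up; on it a U channel (x -35 to 115, y -30 to 30, 100 mm high) and a dark block at +x, -y (95 mm high). Four black ball feet at x +-90, y +-55 mm; three stand on the bench, the one at x -90, y +55 is short. At rest it is level.
- foot_ball (a point): Centre of the ball (radius 12 mm) ending the short foot; axes as the cradle's. The ball hangs 6 to 11 mm above the bench (differs each time) and does not move in the cradle.
- press_spot (a point): Middle of the top of the bright plate (54 mm in cradle x by 36 in y) right above the short foot, 46 mm above the bench: press here, straight down. Unwedged, more than about 2 to 3.5 N here tips the cradle about the diagonal through the neighbouring feet until the short foot strikes the bench; let go, it tips back. Axes as the cradle's.
- wedge: Loose wooden wedge, 50 to 100 g, flat on the bench beside the cradle's +y side, thin end towards it. Sliding it alone takes under 1.2 N; once it meets the foot the push rises, and about 2.5 to 6 N begins to jack the cradle up. 110 mm long (x), 88 mm wide (y); thickness rises evenly from 2 mm at the thin end (x = +55 mm) to 22 mm at the upright flat back face (x = -55 mm). Origin: centre of its underside, z up.
- wedge_slope (a point): Middle of the wedge's sloping top face, 12 mm above its underside; z is square to the slope (10.3 degrees from vertical), x runs down the slope to the thin end, y across the wedge.
- press_plate: The bright plate itself, 2 mm thick, fixed on the deck; origin at the centre of its underside.
- tin_a: Flat round metal tin, 56 mm across, 22 mm high; origin under its centre. Leave alone.
- tin_b: Flat round metal tin, 62 mm across, 24 mm high; origin under its centre. Leave alone.
- tin_stack: Two flat tins, one on the other, 58 mm across, 44 mm high; origin under the centre. Leave alone.
- driver: Screwdriver lying on the bench. Leave alone.
- tape: Roll of clear tape lying flat, 90 mm across, 25 mm high. Leave alone.
- mug: White mug, 80 mm across, 90 mm high, handle at its +y. Leave alone.
Things that resemble listed ones, but are neither listed nor needed, are in the scene too. Leave any yellow look-alike of the wedge alone.

How it is judged:
By the outcome, as a careful person would: the job done as asked, in the order asked, and still so for the second after the job is handed in, with the robot touching nothing.
It also fails if it takes over 58 s, if anything falls off the work surface, if the arm or the gripper's body presses on something with over 40 N, if the wrist force passes 120 N, or if a joint passes its speed limit or range.

## Robot

A 6-joint arm with a two-finger parallel gripper is mounted at the origin on the work surface. World frame = base frame: x ahead of the robot, y to its left, z up, the work surface at z = 0. Lengths are in mm, angles in rad, forces in N, time in s.
With the tool pointing down it reaches from about 350 to 800 mm from the base axis. Payload 7.3 kg.
Tool frame: the origin (TCP) lies between the finger pads; the fingertips stand 11 mm ahead of it and the grasp point (between the pads) lies 8 mm behind it (r.tip_reach is the z of the fingertips in the tool frame, in mm); z points along the fingers, y is the direction in which the jaws open and shut (so a half turn about z gives the same grasp; the last joint's range is limited). The gripper opens to 85 mm and grips with 20 to 120 N. Pads are 22 mm wide; open, the fingers measure 114 mm over their backs; the gripper's body (76 mm by 85 mm) begins 54 mm behind the grasp point. The pads swing forward as they close: fully open they stand 13 mm farther back than shut.
Start: joints at [1.061, 0.342, 1.524, -0, 1.275, -0.146], TCP at [186.796, 490.664, 242.322] pointing down, gripper open.
Joint ranges: [-2.53, 2.53], [-0.77, 2.02], [0.04, 2.7], [-1, 4.14], [0.28, 2.66], [-3.11, 3.11]. Speed limits (rad/s): [2.57, 2.57, 3.14, 3.14, 3.14, 3.14].

## Interface

Orientations are given as a unit quaternion [x, y, z, w].
In Python, from cell import status, cams, r, finder gives the robot as it stands.
- The arm moves only by the shell command python3 -m crank 'ROWS' [FORCE]. ROWS is JSON, a list of rows, each an object with "xyz": the shift along the tool's x, y, z in m, a list of three; "twist": the turn, a rotation vector about the tool's x, y, z in degrees, a list of three; "jaw": the opening in per cent of the stroke, from 0 (shut) to 100 (fully open). In form: [{"xyz": [dx, dy, dz], "twist": [wx, wy, wz], "jaw": jaw}, ...]. A call has 1 to 10 rows; each row shifts and turns the commanded pose from where the row before left it, along the tool's axes as they then stand; what a row does not reach is not made up. A row lasts 1/10 s, in which the tool goes at most 50 mm and 8.59 degrees, less where a joint would pass 70% of its speed; a pose out of reach is approached as far as the arm can. A call with a gripper value outside its range is refused whole. The fingers move at their own pace and stop on an object; FORCE is the grip in N (left out, the last holds). Time passes only in rows, so rows that do not move let the fingers close. It gives the time, the measured TCP pose, the force and the opening at its end, in the units of the state.
- status.sense(): the state, without advancing time (a new reading comes with each control period).
- cams.camera(name): name is "scene" or "top"; returns a dict with "pixels" (384x512x3 uint8, red, green, blue), "fx", "fy", "cx", "cy" (pixels), "dist" ([k1, k2, p1, p2, k3] as OpenCV has them; the pictures are not rectified), "origin" and "attitude" of the camera in the world. Camera axes: x right, y down, z forward; pixel columns grow to the right and rows downward; lengths in mm; the calibration is good to about 2 mm. A picture is of the moment at which its call begins. There is no depth.
- r.close_job(): hands the job in, once; it reports no verdict.
Trained networks look in a picture, given as the dict that the camera call returned (one of the last four; its "shot" number tells which), for a name from the list of things; names that differ only in an ending like _2 or _b are one class to them, and where a whole thing is asked for, a point or a joint stands for the part that bears it (a point fixed in the world has none). Each returns a list of dicts, best first, with "p" (0 to 1); they miss things now and then, are a little off and sometimes report something else, mostly with a low value. They report only what shows in the picture. A call takes as long as a camera call. They do not tell look-alikes from the thing itself.
- finder.look_for(picture, target): "xy" ([column, row] in pixels, amid what is visible of it).
- finder.trace(picture, target): "region" (384x512 bool, what is visible of it) and "xy" ([column, row] in pixels, amid what is visible of it).
- finder.mark_of(picture, target): "xy" ([column, row] in pixels: a listed point, or the origin of a listed thing).
The state is a dict: "clock": time; "q": joint angles; "qvel": joint speeds; "joint_efforts": joint torques, N m; "tool_pos": TCP position; "eef_rot": TCP orientation; "contact_force": force on the tool from outside, world axes, zero at the start; "wrist_torque": the same for the moment, N m; "finger_gap": finger opening in mm.
Only numpy, scipy, OpenCV 4.12 (cv2) and the standard library are available. Lean on these libraries where they do the work, as an engineer would, in place of code of your own. Each camera call takes 0.05 s, during which the arm holds its last target. There are 200 camera calls.

## Working session

There is one attempt and no reset: what is moved stays moved. The work goes in short steps, Python scripts to look and compute and a shell command to move; the robot and the scene stay as the last step left them, time stands still between calls to the robot, and variables do not carry over. Pictures are saved under pics/ and viewed, about 8 in all and at most 12, crops included, and the job is handed in when it is done.

```bash
mkdir -p pics; ls; cat > h.py <<'E'
import numpy as np, cv2
from scipy.spatial.transform import Rotation as R
from cell import status, cams, r, finder
def K(c): return np.array([[c["fx"],0,c["cx"]],[0,c["fy"],c["cy"]],[0,0,1.]])
def rot(c):
    a=np.array(c["attitude"],float)
    return R.from_quat(a).as_matrix() if a.size==4 else a.reshape(3,3)
def world(c,xy,z):
    p=cv2.undistortPoints(np.array([[xy]],float),K(c),np.array(c["dist"],float))[0,0]
    d=rot(c)@np.array([p[0],p[1],1]); o=np.array(c["origin"],float)
    return o+d*(z-o[2])/d[2]
def pix(c,P):
    M=rot(c); t=-M.T@np.array(c["origin"],float)
    return cv2.projectPoints(np.array(P,float).reshape(-1,1,3),cv2.Rodrigues(M.T)[0],t,K(c),np.array(c["dist"],float))[0][:,0]
E
python3 - <<'E'
from h import *
s=status.sense(); print(s)
for n in("top","scene"):
    c=cams.camera(n); print(n,c["origin"],c["attitude"],c["fx"])
    cv2.imwrite(f"pics/{n}0.png",c["pixels"][:,:,::-1])
    for t,z in(("wedge",0),("wedge_slope",12),("stand",0),("press_spot",46),("foot_ball",20),("press_plate",44),("tin_a",0),("tin_b",0),("tin_stack",0),("driver",0),("tape",0),("mug",0)):
        for m in finder.mark_of(c,t)[:3]:
            print(t,round(m["p"],2),np.round(m["xy"],1),np.round(world(c,m["xy"],z)[:2],1))
E
```

```text
pics
{'clock': 0.0, 'q': array([ 1.06097376e+00,  3.42735263e-01,  1.52499030e+00, -9.50185180e-06,
        1.27542466e+00, -1.46015429e-01]), 'qvel': array([ 0.00085824, -0.00031706,  0.00189033, -0.00089927,  0.0001139 ,
       -0.00074294]), 'joint_efforts': array([-1.43791756e-03, -4.33685338e+01, -2.46002090e+01, -1.27540779e-04,
        7.96973007e-03,  2.66734577e-05]), 'tool_pos': array([186.61537767, 490.30734237, 241.62877349]), 'eef_rot': array([ 1.80900643e-01,  9.83501068e-01, -7.38747575e-04, -2.46523069e-04]), 'contact_force': array([0.67961821, 1.20006707, 0.26524808]), 'wrist_torque': array([-0.0483333 ,  0.03024438, -0.02334123]), 'finger_gap': 85.64649247721404}
top [ 426.55861412   -7.53890471 1406.43701821] [-0.69983781  0.71276896 -0.03440207  0.03168508] 385.9046958345496
wedge 0.95 [192.5 195. ] [551.6 233. ]
wedge_slope 0.74 [242.5 174. ] [624.   48.7]
stand 0.89 [284.7 173.5] [ 624.8 -106. ]
press_spot 0.58 [261.7 188.8] [565.1 -20. ]
foot_ball 0.38 [261.9 185.9] [578.2 -21.1]
press_plate 0.65 [262.2 187.1] [571.3 -21.9]
press_plate 0.41 [263.6 189.5] [562.7
[... 445 characters left out ...]
321798
wedge 0.86 [256.7 219.8] [617.   49.4]
wedge 0.72 [324.6 234.2] [553.1 237.8]
wedge_slope 0.78 [326.7 231.5] [548.3 240.2]
wedge_slope 0.67 [258.1 218. ] [615.1  52.8]
stand 0.59 [211.2 195.6] [ 620.7 -109. ]
press_spot 0.5 [243.3 188.4] [570.8 -25.5]
press_plate 0.79 [243.2 186.9] [565.7 -29.2]
tin_a 0.86 [177.4 175.7] [ 618.1 -237.9]
tin_a 0.58 [203.5 249. ] [774.1 -29.1]
tin_b 0.86 [177.4 175.7] [ 618.1 -237.9]
tin_b 0.58 [203.5 249. ] [774.1 -29.1]
tin_stack 0.71 [264.3 156. ] [413.1 -48.6]
driver 0.6 [154.2 101.3] [ 418.5 -488.1]
tape 0.89 [402.9 200.7] [332.1 385.5]
tape 0.72 [158.   98.2] [ 400.5 -485.7]
tape 0.61 [263.6 155.6] [413.  -51.3]
mug 0.93 [374.4 285.1] [615.5 420.7]
```

```bash
python3 - <<'E'
import cv2
a=cv2.imread("pics/top0.png")[110:250,150:350]; b=cv2.imread("pics/scene0.png")[110:270,170:370]
cv2.imwrite("pics/tc.png",cv2.resize(a,None,fx=4,fy=4,interpolation=2)); cv2.imwrite("pics/sc.png",cv2.resize(b,None,fx=3.7,fy=3.7,interpolation=2))
E
```

```text
(no output)
```

View pics/tc.png

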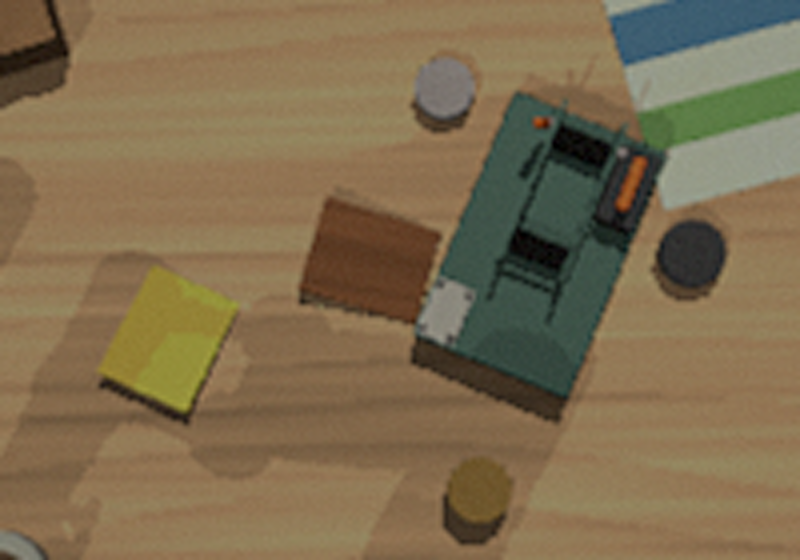

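View pics/sc.png

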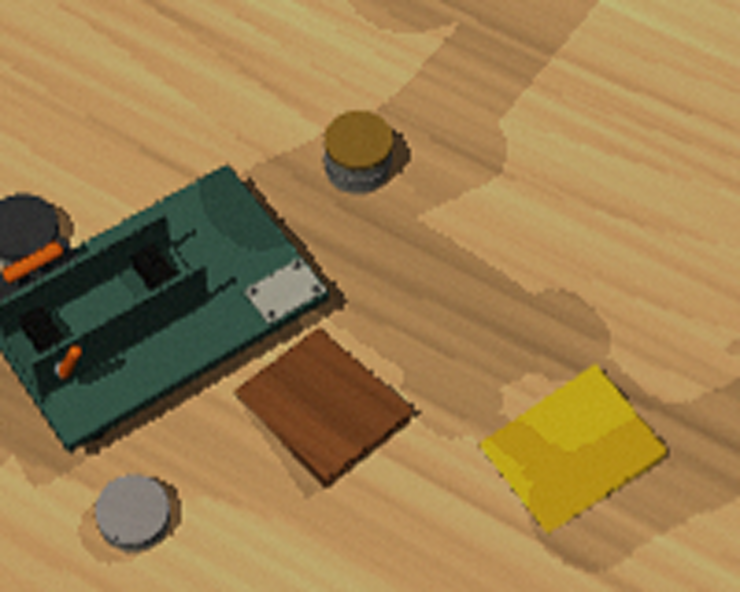

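The brown wedge is centred at about top px (242,174) and scene px (257,219). It lies beside the bright plate with its thin end towards the cradle, so it fits the description. The yellow one at top px (192,195) is the look-alike and stays put. Next I fit the exact poses.

```bash
cat >> h.py <<'E'
from scipy.optimize import minimize
def box(x0,x1,y0,y1,z0,z1): return [[x,y,z] for x in(x0,x1) for y in(y0,y1) for z in(z0,z1)]
WEDGE=[[[-55,s,0] for s in(-44,44)]+[[-55,s,22] for s in(-44,44)]+[[55,s,0] for s in(-44,44)]+[[55,s,2] for s in(-44,44)]]
STAND=[box(-120,120,-75,75,28,44),box(-35,115,-30,30,44,100)]
PLATE=[box(-117,-63,37,73,44,46)]
def sil(c,parts,p,S=4):
    m=np.zeros((384*S,512*S),np.uint8); M=R.from_euler("z",p[2],degrees=True).as_matrix()
    for q in parts:
        uv=pix(c,np.array(q,float)@M.T+[p[0],p[1],0])
        cv2.fillConvexPoly(m,cv2.convexHull(np.round((uv+.5)*S).astype(np.int32)),255)
    return cv2.resize(m,(512,384),interpolation=cv2.INTER_AREA)/255.
def fit(obs,parts,p0):
    f=lambda p:sum(np.abs(sil(c,parts,p)-m).sum() for c,m in obs)
    b=minimize(f,p0,method="Nelder-Mead",options=dict(initial_simplex=np.array(p0)+np.array([[0,0,0],[8,0,0],[0,8,0],[0,0,6]]),xatol=.05,fatol=.1))
    return np.round(b.x,1),round(b.fun/sum(m.sum() for c,m in obs),3)
def near(c,t,P):
    u=pix(c,[P])[0]; L=finder.trace(c,t)
    if not L: return None
    b=min(L,key=lambda d:np.hypot(*(np.array(d["xy"])-u))); print(t,round(b["p"],2),np.round(b["xy"],1),np.round(u,1),b["region"].sum())
    return b["region"].astype(float)
def wedge_in_stand(w,s):
    M=R.from_euler("z",-s[2],degrees=True).as_matrix(); return np.round(M@[w[0]-s[0],w[1]-s[1],0],1)[:2],w[2]-s[2]
E
python3 - <<'E'
from h import *
C=[cams.camera(n) for n in("top","scene")]
ob=lambda t,P:[(c,m) for c in C if (m:=near(c,t,P)) is not None]
ws=[]
for t,P,parts,p0 in(("wedge",(622,50,12),WEDGE,(622,50,-112)),("stand",(622,-107,44),STAND,(622,-107,-22)),("press_plate",(566,-24,46),PLATE,(622,-107,-22))):
    o=ob(t,P); print(t,fit(o,parts,p0),[fit([x],parts,p0) for x in o])
E
```

```text
wedge 0.74 [243.2 175.7] [242.1 174.6] 718
wedge 0.85 [257.4 219.7] [256.  219.4] 1124
wedge (array([ 618.8,   48.4, -107.4]), np.float64(0.092)) [(array([ 624.3,   48.1, -107.9]), np.float64(0.061)), (array([ 616.7,   48.4, -107.6]), np.float64(0.038))]
stand 0.92 [288.1 167. ] [285.8 172.5] 2770
stand 0.84 [207.7 190.8] [210.3 188.8] 3987
stand (array([ 626.4, -104.8,  -24.2]), np.float64(0.063)) [(array([ 631.6, -105. ,  -24.3]), np.float64(0.048)), (array([ 625.3, -106.4,  -24.5]), np.float64(0.043))]
press_plate 0.43 [259.6 188.4] [262.8 188.5] 171
press_plate 0.61 [245.  188.3] [244.6 187.4] 190
press_plate (array([ 626.4, -104.4,  -24.3]), np.float64(0.198)) [(array([ 629.8, -104. ,  -24.6]), np.float64(0.108)), (array([ 626.7, -103.7,  -23. ]), np.float64(0.121))]
```

```bash
python3 -m crank '[{"xyz":[0,0,0],"twist":[0,0,8.5],"jaw":54},{"xyz":[0,0,0],"twist":[0,0,8.5],"jaw":54},{"xyz":[0,0,0],"twist":[0,0,8.5],"jaw":54},{"xyz":[0,0,0],"twist":[0,0,8.5],"jaw":54},{"xyz":[0,0,0],"twist":[0,0,8.5],"jaw":54},{"xyz":[0,0,0],"twist":[0,0,8.5],"jaw":54},{"xyz":[0,0,0],"twist":[0,0,8.5],"jaw":54},{"xyz":[0,0,0],"twist":[0,0,8.5],"jaw":54},{"xyz":[0,0,0],"twist":[0,0,8.5],"jaw":54},{"xyz":[0,0,0],"twist":[0,0,8.5],"jaw":54}]' 20
python3 -m crank '[{"xyz":[0,0,0],"twist":[0,0,8.4],"jaw":54},{"xyz":[-0.01,0.04,0],"twist":[0,0,0],"jaw":54},{"xyz":[-0.01,0.04,0],"twist":[0,0,0],"jaw":54},{"xyz":[-0.01,0.04,0],"twist":[0,0,0],"jaw":54},{"xyz":[-0.01,0.04,0],"twist":[0,0,0],"jaw":54},{"xyz":[-0.01,0.04,0],"twist":[0,0,0],"jaw":54},{"xyz":[-0.01,0.04,0],"twist":[0,0,0],"jaw":54},{"xyz":[-0.01,0.04,0],"twist":[0,0,0],"jaw":54},{"xyz":[-0.01,0.04,0],"twist":[0,0,0],"jaw":54},{"xyz":[-0.01,0.04,0],"twist":[0,0,0],"jaw":54}]'
cat >> h.py <<'E'
S0=(626.4,-104.8,-24.2)
def where(S=S0):
    s=status.sense(); p=s["tool_pos"]; M=R.from_euler("z",-S[2],degrees=True).as_matrix()
    a=R.from_quat(s["eef_rot"]).as_matrix()
    print("t",round(s["clock"],2),"stand-frame",np.round(M@(p-[S[0],S[1],0]),1),"F",np.round(M@s["contact_force"],2),"gap",round(s["finger_gap"],1),"tool y dir",np.round(np.degrees(np.arctan2(a[1,1],a[0,1])),1),"zax",np.round(a[:,2],3))
E
python3 -c "
from h import *
where(); print(r.tip_reach, status.sense()['q'])"
```

```text
clock: 2.7
tool_pos: [186.8, 490.7, 242.3]
eef_rot: [0.8, 0.6, 0.0, -0.0]
contact_force: [0.4, 1.2, -0.4]
finger_gap: 46.2
clock: 3.7
tool_pos: [479.3, 259.5, 242.4]
eef_rot: [0.84, 0.543, 0.0, -0.0]
contact_force: [1.3, 1.3, -0.3]
finger_gap: 46.2
t 3.7 stand-frame [-283.5  272.   242.4] F [ 0.69  1.73 -0.25] gap 46.2 tool y dir -24.3 zax [ 0.  0. -1.]
11.0 [3.55534661e-01 3.78528711e-01 1.46874914e+00 1.60329104e-04
 1.29398329e+00 7.78784883e-01]
```

```bash
python3 -m crank '[{"xyz":[-0.009,0.04,0],"twist":[0,0,0],"jaw":54},{"xyz":[-0.009,0.04,0],"twist":[0,0,0],"jaw":54},{"xyz":[-0.009,0.04,0],"twist":[0,0,0],"jaw":54},{"xyz":[-0.009,0.04,0],"twist":[0,0,0],"jaw":54},{"xyz":[-0.009,0.04,0.04],"twist":[0,0,0],"jaw":54},{"xyz":[0,0,0.04],"twist":[0,0,0],"jaw":54},{"xyz":[0,0,0.04],"twist":[0,0,0],"jaw":54},{"xyz":[0,0,0.04],"twist":[0,0,0],"jaw":54},{"xyz":[0,0,0],"twist":[0,0,0],"jaw":54},{"xyz":[0,0,0],"twist":[0,0,0],"jaw":54}]'
python3 - <<'E'
from h import *
where()
ims=[]
for n in("top","scene"):
    c=cams.camera(n); s=status.sense(); p=s["tool_pos"]
    u=pix(c,[p+[0,0,-9]])[0]; im=c["pixels"][:,:,::-1].copy()
    x,y=[int(v) for v in np.clip(u-[50,62],0,None)]
    k=im[y:y+125,x:x+100]; ims.append(cv2.resize(k,(400,500),interpolation=2)); print(n,u,(x,y))
cv2.imwrite("pics/a.png",np.hstack(ims))
E
```

```text
clock: 4.7
tool_pos: [638.0, 140.8, 87.8]
eef_rot: [0.84, 0.543, -0.0, -0.0]
contact_force: [-0.1, 0.7, 1.0]
finger_gap: 45.8
t 4.7 stand-frame [-90.1 228.8  87.8] F [-0.4   0.55  0.98] gap 45.8 tool y dir -24.2 zax [-0.001  0.    -1.   ]
top [215.001547   167.43357161] (165, 105)
scene [281.57865389 228.89778372] (231, 166)
```

View pics/a.png

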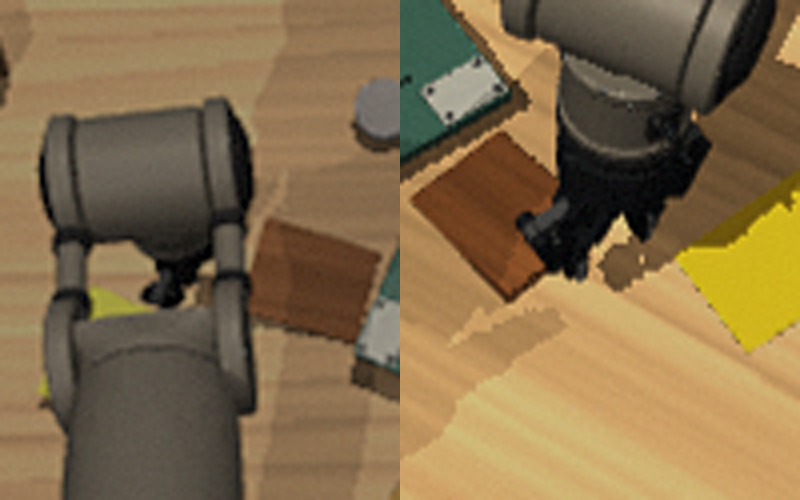

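The wedge is clear of the gripper, whose fingers hang behind its back face at scene crop px (570,250). I go down now.

```bash
python3 -m crank '[{"xyz":[0.003,0.015,0],"twist":[0,0,0],"jaw":54},{"xyz":[0,0,0.03],"twist":[0,0,0],"jaw":54},{"xyz":[0,0,0.025],"twist":[0,0,0],"jaw":54},{"xyz":[0,0,0.013],"twist":[0,0,0],"jaw":54},{"xyz":[0,0,0],"twist":[0,0,0],"jaw":54},{"xyz":[0,0,0],"twist":[0,0,0],"jaw":54}]'
python3 -c "
from h import *
where()"
python3 -m crank '[{"xyz":[-0.005,0,0],"twist":[0,0,0],"jaw":54},{"xyz":[-0.005,0,0],"twist":[0,0,0],"jaw":54},{"xyz":[0,0,0],"twist":[0,0,0],"jaw":54}]'
python3 -c "
from h import *
where()"
```

```text
clock: 5.4
tool_pos: [653.8, 137.5, 21.3]
eef_rot: [0.84, 0.543, 0.001, 0.001]
contact_force: [-0.4, -0.6, -0.3]
finger_gap: 46.0
t 5.4 stand-frame [-74.3 232.3  21.3] F [-0.16 -0.69 -0.33] gap 46.0 tool y dir -24.2 zax [ 0.003  0.    -1.   ]
clock: 5.7
tool_pos: [648.7, 127.5, 20.3]
eef_rot: [0.84, 0.543, 0.0, 0.0]
contact_force: [0.8, 0.2, -0.3]
finger_gap: 46.1
t 5.7 stand-frame [-74.8 221.   20.3] F [ 0.63  0.49 -0.34] gap 46.1 tool y dir -24.3 zax [ 0.001 -0.    -1.   ]
```

```bash
python3 -m crank '[{"xyz":[-0.004,0,0.004],"twist":[0,0,0],"jaw":54},{"xyz":[-0.004,0,0],"twist":[0,0,0],"jaw":54},{"xyz":[-0.004,0,0],"twist":[0,0,0],"jaw":54},{"xyz":[-0.004,0,0],"twist":[0,0,0],"jaw":54},{"xyz":[-0.004,0,0],"twist":[0,0,0],"jaw":54},{"xyz":[-0.004,0,0],"twist":[0,0,0],"jaw":54},{"xyz":[-0.004,0,0],"twist":[0,0,0],"jaw":54},{"xyz":[-0.004,0,0],"twist":[0,0,0],"jaw":54},{"xyz":[-0.004,0,0],"twist":[0,0,0],"jaw":54},{"xyz":[0,0,0],"twist":[0,0,0],"jaw":54}]'
python3 - <<'E'
from h import *
where()
C=[cams.camera(n) for n in("top","scene")]
for c in C:
    m=near(c,"wedge",(610,30,12)); 
    if m is not None: print(m.sum())
im=C[1]["pixels"][150:270,200:350,::-1]; cv2.imwrite("pics/b.png",cv2.resize(im,None,fx=5,fy=5,interpolation=2))
E
```

```text
clock: 6.7
tool_pos: [633.6, 94.9, 15.4]
eef_rot: [0.84, 0.543, -0.0, -0.0]
contact_force: [0.3, 0.4, -0.6]
finger_gap: 46.1
t 6.7 stand-frame [-75.2 185.1  15.4] F [ 0.1   0.46 -0.59] gap 46.1 tool y dir -24.3 zax [-0. -0. -1.]
wedge 0.66 [250.  175.7] [247.7 177.7] 394
394.0
wedge 0.59 [244.1 210.1] [252.3 212.9] 383
383.0
```

View pics/b.png

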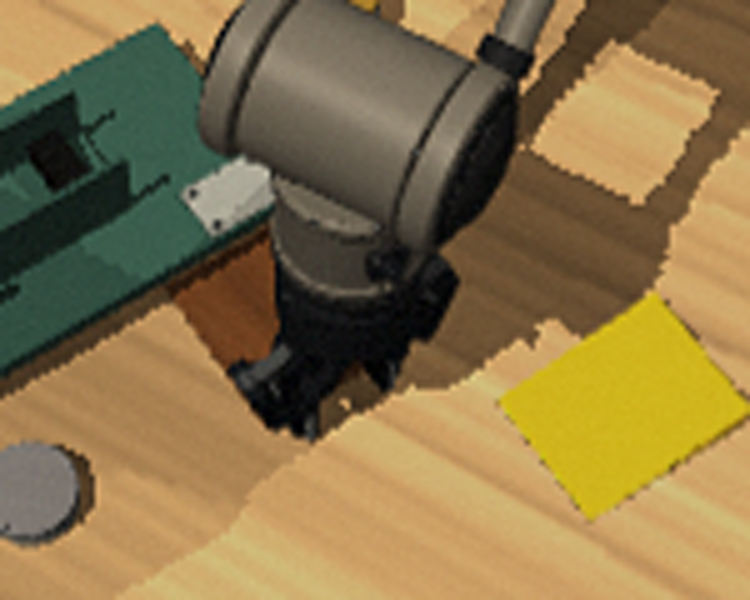

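```bash
cat >> h.py <<'E'
def favg(n=6,S=S0):
    M=R.from_euler("z",-S[2],degrees=True).as_matrix(); F=[]
    for i in range(n): cams.camera("top"); F.append(M@status.sense()["contact_force"])
    print("Favg",np.round(np.mean(F,0),2),"sd",np.round(np.std(F,0),2)); where(S)
E
python3 - <<'E'
from h import *
c=cams.camera("scene"); M=R.from_euler("z",-S0[2],degrees=True).as_matrix()
for u,z in(((234,208),6),((246,223),15)): print(np.round(M@(world(c,u,z)-[S0[0],S0[1],0]),1))
favg(5)
E
python3 -m crank '[{"xyz":[-0.004,0,0],"twist":[0,0,0],"jaw":54},{"xyz":[-0.004,0,0],"twist":[0,0,0],"jaw":54},{"xyz":[-0.004,0,0],"twist":[0,0,0],"jaw":54},{"xyz":[-0.004,0,0],"twist":[0,0,0],"jaw":54},{"xyz":[-0.004,0,0],"twist":[0,0,0],"jaw":54},{"xyz":[-0.003,0,0],"twist":[0,0,0],"jaw":54},{"xyz":[0,0,0],"twist":[0,0,0],"jaw":54}]'
python3 -c "
from h import *
favg(6)"
```

```text
[-36.2  70.2   6. ]
[-36.3 134.4  15. ]
Favg [0.17 0.15 0.02] sd [0.52 0.16 0.29]
t 7.2 stand-frame [-75.3 185.8  15.4] F [-0.38  0.02  0.29] gap 46.1 tool y dir -24.2 zax [ 0.  0. -1.]
clock: 7.9
tool_pos: [624.2, 73.9, 15.4]
eef_rot: [0.84, 0.543, -0.0, -0.0]
contact_force: [-0.5, -0.2, -0.1]
finger_gap: 45.9
Favg [-0.02 -0.42  0.1 ] sd [0.22 0.56 0.26]
t 8.2 stand-frame [-75.3 162.8  15.4] F [0.1  0.54 0.45] gap 46.4 tool y dir -24.2 zax [ 0.  0. -1.]
```

```bash
for i in 1; do :; done
python3 -m crank '[{"xyz":[-0.003,0,0],"twist":[0,0,0],"jaw":54},{"xyz":[-0.003,0,0],"twist":[0,0,0],"jaw":54},{"xyz":[-0.002,0,0],"twist":[0,0,0],"jaw":54}]'
python3 -c "
from h import *
favg(6)"
python3 -m crank '[{"xyz":[-0.002,0,0],"twist":[0,0,0],"jaw":54},{"xyz":[-0.001,0,0],"twist":[0,0,0],"jaw":54}]'
python3 -c "
from h import *
favg(6)"
python3 -m crank '[{"xyz":[-0.002,0,0],"twist":[0,0,0],"jaw":54},{"xyz":[-0.001,0,0],"twist":[0,0,0],"jaw":54}]'
python3 -c "
from h import *
favg(6)"
```

```text
clock: 8.5
tool_pos: [621.0, 66.9, 15.4]
eef_rot: [0.84, 0.543, 0.0, -0.0]
contact_force: [0.9, 0.4, 0.4]
finger_gap: 45.8
Favg [0.14 0.22 0.24] sd [0.23 0.23 0.3 ]
t 8.8 stand-frame [-75.3 154.6  15.4] F [-0.13 -0.07 -0.09] gap 45.8 tool y dir -24.2 zax [ 0.  0. -1.]
clock: 9.0
tool_pos: [619.8, 64.3, 15.4]
eef_rot: [0.84, 0.543, 0.0, -0.0]
contact_force: [-0.3, 0.4, -0.1]
finger_gap: 45.7
Favg [ 0.08  0.3  -0.42] sd [0.41 0.61 0.68]
t 9.3 stand-frame [-75.3 151.6  15.4] F [-0.22  0.27  0.19] gap 46.1 tool y dir -24.2 zax [-0.  0. -1.]
clock: 9.5
tool_pos: [618.6, 61.6, 15.4]
eef_rot: [0.84, 0.543, 0.0, -0.0]
contact_force: [0.8, 0.3, 0.3]
finger_gap: 46.2
Favg [0.07 0.03 0.05] sd [0.56 0.31 0.77]
t 9.8 stand-frame [-75.3 148.6  15.4] F [ 1.02 -0.59 -1.04] gap 46.4 tool y dir -24.2 zax [-0.  0. -1.]
```

```bash

python3 -m crank '[{"xyz":[-0.002,0,0],"twist":[0,0,0],"jaw":54},{"xyz":[0,0,0],"twist":[0,0,0],"jaw":54}]' >/dev/null
python3 -c "
from h import *
favg(5)"
python3 -m crank '[{"xyz":[-0.002,0,0],"twist":[0,0,0],"jaw":54},{"xyz":[0,0,0],"twist":[0,0,0],"jaw":54}]' >/dev/null
python3 -c "
from h import *
favg(5)"
python3 -m crank '[{"xyz":[-0.002,0,0],"twist":[0,0,0],"jaw":54},{"xyz":[0,0,0],"twist":[0,0,0],"jaw":54}]' >/dev/null
python3 -c "
from h import *
favg(5)"
```

```text
Favg [-0.17 -0.36 -0.02] sd [0.46 0.62 0.83]
t 10.25 stand-frame [-75.3 146.6  15.4] F [-0.72 -1.21 -0.26] gap 46.3 tool y dir -24.2 zax [-0.  0. -1.]
Favg [-0.04 -0.08 -0.4 ] sd [0.51 0.37 0.19]
t 10.7 stand-frame [-75.3 144.6  15.4] F [-0.23 -0.27 -0.31] gap 45.7 tool y dir -24.2 zax [-0.  0. -1.]
Favg [-0.07 -0.45  0.21] sd [0.72 0.42 0.47]
t 11.15 stand-frame [-75.3 142.7  15.4] F [-0.93 -0.82  0.41] gap 46.1 tool y dir -24.2 zax [ 0.  0. -1.]
```

```bash

python3 -m crank '[{"xyz":[-0.002,0,0],"twist":[0,0,0],"jaw":54},{"xyz":[0,0,0],"twist":[0,0,0],"jaw":54}]' >/dev/null
python3 -c "
from h import *
favg(5)"
python3 -m crank '[{"xyz":[-0.002,0,0],"twist":[0,0,0],"jaw":54},{"xyz":[0,0,0],"twist":[0,0,0],"jaw":54}]' >/dev/null
python3 -c "
from h import *
favg(5)"
python3 -m crank '[{"xyz":[-0.002,0,0],"twist":[0,0,0],"jaw":54},{"xyz":[0,0,0],"twist":[0,0,0],"jaw":54}]' >/dev/null
python3 -c "
from h import *
favg(5)"
```

```text
Favg [-0.18 -0.31 -0.24] sd [0.33 0.27 0.35]
t 11.6 stand-frame [-75.3 140.6  15.4] F [ 0.   -0.69 -0.2 ] gap 46.4 tool y dir -24.2 zax [-0.  0. -1.]
Favg [-0.15 -0.05 -0.1 ] sd [0.28 0.45 0.27]
t 12.05 stand-frame [-75.3 138.6  15.4] F [ 0.19 -0.64 -0.31] gap 45.9 tool y dir -24.2 zax [ 0.  0. -1.]
Favg [-0.21  0.4  -0.32] sd [0.24 0.3  0.37]
t 12.5 stand-frame [-75.3 136.6  15.4] F [ 0.05  0.73 -0.33] gap 45.9 tool y dir -24.2 zax [-0.  0. -1.]
```

```bash

python3 -m crank '[{"xyz":[-0.002,0,0],"twist":[0,0,0],"jaw":54},{"xyz":[0,0,0],"twist":[0,0,0],"jaw":54}]' >/dev/null
python3 -c "
from h import *
favg(5)
c=cams.camera('scene')
im=c['pixels'][150:270,180:330,::-1]; cv2.imwrite('pics/c.png',cv2.resize(im,None,fx=5,fy=5,interpolation=2))"

```

```text
Favg [ 0.35  3.06 -0.76] sd [0.61 0.37 0.28]
t 12.95 stand-frame [-75.3 134.9  15.4] F [-0.33  2.57 -0.44] gap 45.7 tool y dir -24.2 zax [ 0.  0. -1.]
```

View pics/c.png

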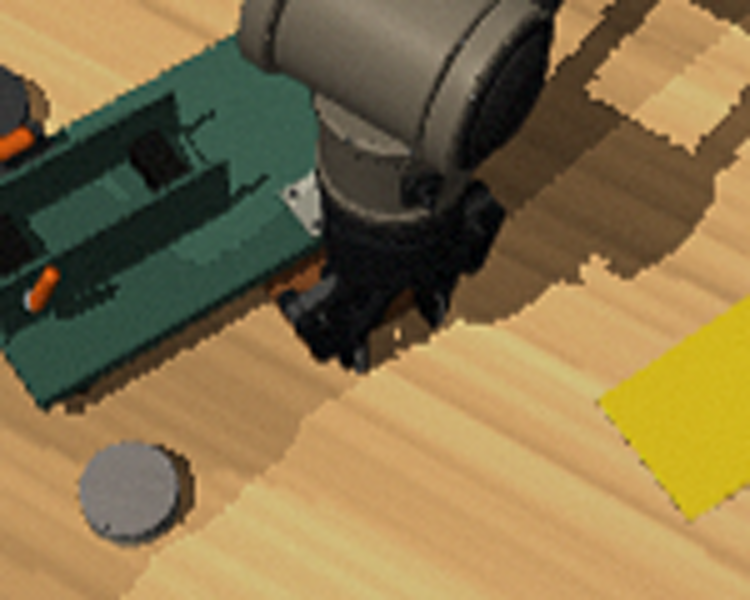

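The push force jumped from about 0.4 N to 3 N, so the wedge is snug. In the picture the wedge shows at crop px (300,275), under the deck edge below the plate, and the cradle is in place. I back off, shut the jaws and check the cradle's pose.

```bash

python3 -m crank '[{"xyz":[0.005,0,0],"twist":[0,0,0],"jaw":54},{"xyz":[0.015,0,0],"twist":[0,0,0],"jaw":54},{"xyz":[0.04,0,-0.02],"twist":[0,0,0],"jaw":54},{"xyz":[0.04,0,-0.04],"twist":[0,0,0],"jaw":40},{"xyz":[0.04,0,-0.04],"twist":[0,0,0],"jaw":20},{"xyz":[0.04,0,-0.04],"twist":[0,0,0],"jaw":0},{"xyz":[0.02,0,0],"twist":[0,0,0],"jaw":0},{"xyz":[0,0,0],"twist":[0,0,0],"jaw":0},{"xyz":[0,0,0],"twist":[0,0,0],"jaw":0}]'
python3 - <<'E'
from h import *
favg(6)
C=[cams.camera(n) for n in("top","scene")]
for t,P,parts,p0 in(("wedge",(592,-14,12),WEDGE,(592,-12,-114)),("stand",(622,-107,44),STAND,(622,-107,-22)),("press_plate",(566,-24,46),PLATE,(622,-107,-22))):
    o=[(c,m) for c in C if (m:=near(c,t,P)) is not None]
    if t!="wedge" and o: print(t,fit(o,parts,p0),[fit([x],parts,p0) for x in o])
ims=[]
for c in C:
    x,y=(pix(c,[(580,0,40)])[0]-[40,50]).astype(int); ims.append(cv2.resize(c["pixels"][y:y+100,x:x+80,::-1],(400,500),interpolation=2)); print(x,y)
cv2.imwrite("pics/d.png",np.hstack(ims))
E
```

```text
clock: 13.9
tool_pos: [688.5, 219.1, 140.3]
eef_rot: [0.839, 0.543, -0.001, -0.0]
contact_force: [-0.2, -0.6, -0.1]
finger_gap: 0.5
Favg [ 0.16 -0.2  -0.54] sd [0.62 0.63 0.29]
t 14.2 stand-frame [-74.9 319.7 141.1] F [-0.36 -0.81 -0.55] gap 0.0 tool y dir -24.3 zax [-0.001 -0.    -1.   ]
wedge 0.85 [249.4 181.4] [259.9 182.4] 334
wedge 0.69 [249.6 208.8] [242.9 201.3] 579
stand 0.83 [287.5 169.1] [285.8 172.5] 2765
stand 0.56 [209.5 193.5] [210.3 188.8] 3970
stand (array([ 626.9, -104.7,  -23.5]), np.float64(0.069)) [(array([ 633.1, -104.9,  -23.5]), np.float64(0.052)), (array([ 624.6, -106. ,  -23.9]), np.float64(0.045))]
press_plate 0.59 [263.2 188.3] [262.8 188.5] 156
press_plate 0.77 [246.6 187.4] [244.6 187.4] 202
press_plate (array([ 627.5, -105.6,  -24.2]), np.float64(0.214)) [(array([ 631.8, -106. ,  -24.1]), np.float64(0.096)), (array([ 626.2, -104.9,  -22.7]), np.float64(0.098))]
216 134
209 145
```

View pics/d.png

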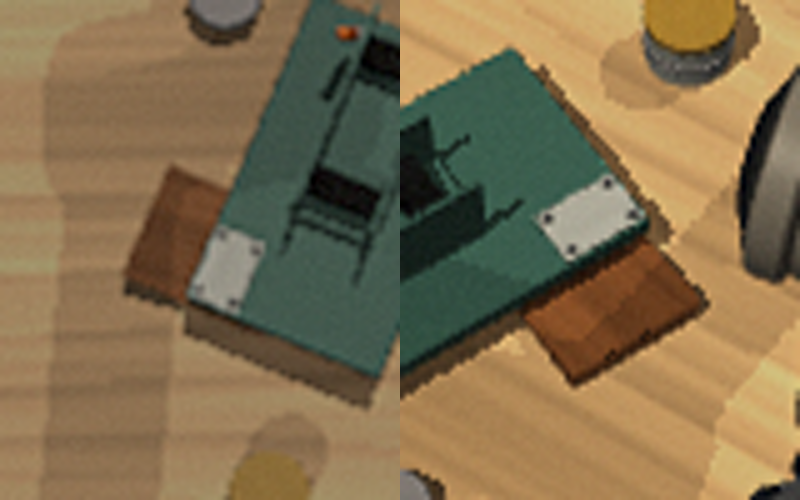

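The cradle has not moved, and the wedge sits under the plate's edge. Next I move above the plate (top px (262,187), scene px (247,188)).

```bash

python3 -m crank '[{"xyz":[-0.044,-0.003,0],"twist":[0,0,0],"jaw":0},{"xyz":[-0.044,-0.003,0],"twist":[0,0,0],"jaw":0},{"xyz":[-0.044,-0.003,0],"twist":[0,0,0],"jaw":0},{"xyz":[-0.044,-0.003,0],"twist":[0,0,0],"jaw":0},{"xyz":[-0.044,-0.003,0.02],"twist":[0,0,0],"jaw":0},{"xyz":[-0.044,0,0.02],"twist":[0,0,0],"jaw":0},{"xyz":[0,0,0.03],"twist":[0,0,0],"jaw":0},{"xyz":[0,0,0],"twist":[0,0,0],"jaw":0},{"xyz":[0,0,0],"twist":[0,0,0],"jaw":0}]'
python3 - <<'E'
from h import *
favg(6)
C=[cams.camera(n) for n in("top","scene")]
for c,u in zip(C,((261.6,187.4),(247,188.4))): print(np.round(world(c,u,46),1))
c=C[1]; x,y=200,140
print(pix(c,[status.sense()["tool_pos"]+[0,0,-11]])[0])
cv2.imwrite("pics/e.png",cv2.resize(c["pixels"][y:y+90,x:x+100,::-1],None,fx=6,fy=6,interpolation=2))
E
```

```text
clock: 15.5
tool_pos: [567.5, -15.7, 71.8]
eef_rot: [0.84, 0.543, 0.0, -0.0]
contact_force: [-1.0, -0.1, 0.5]
finger_gap: 0.1
Favg [0.28 0.1  0.26] sd [0.36 0.4  0.34]
t 15.8 stand-frame [-90.   57.6  72.4] F [-0.17  0.28  0.26] gap -0.0 tool y dir -24.2 zax [ 0.002 -0.    -1.   ]
[570.1 -19.7  46. ]
[565.1 -16.4  46. ]
[246.70588669 186.51155205]
```

View pics/e.png

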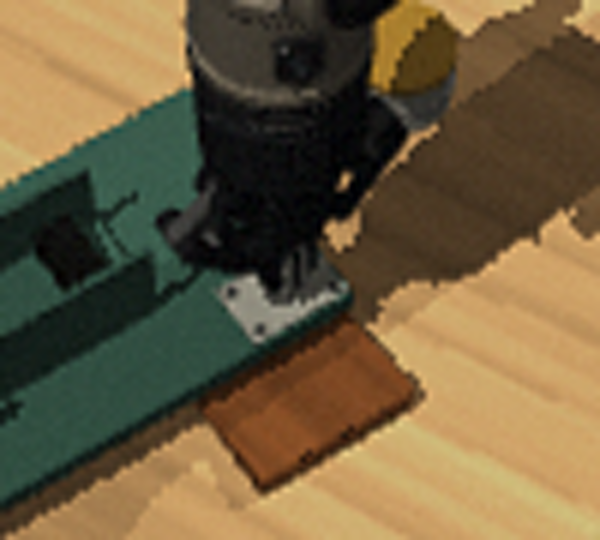

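The shut fingertips hang over the middle of the plate, at about crop px (290,285). I descend in small steps and watch the force against the height.

```bash

python3 -m crank '[{"xyz":[-0.003,0,0.006],"twist":[0,0,0],"jaw":0},{"xyz":[0,0,0.006],"twist":[0,0,0],"jaw":0},{"xyz":[0,0,0.001],"twist":[0,0,0],"jaw":0},{"xyz":[0,0,0],"twist":[0,0,0],"jaw":0}]'>/dev/null
python3 -c "
from h import *
favg(3)"
python3 -m crank '[{"xyz":[0,0,0.001],"twist":[0,0,0],"jaw":0},{"xyz":[0,0,0],"twist":[0,0,0],"jaw":0}]'>/dev/null
python3 -c "
from h import *
favg(3)"
python3 -m crank '[{"xyz":[0,0,0.001],"twist":[0,0,0],"jaw":0},{"xyz":[0,0,0],"twist":[0,0,0],"jaw":0}]'>/dev/null
python3 -c "
from h import *
favg(3)"
python3 -m crank '[{"xyz":[0,0,0.0005],"twist":[0,0,0],"jaw":0},{"xyz":[0,0,0],"twist":[0,0,0],"jaw":0}]'>/dev/null
python3 -c "
from h import *
favg(3)"
```

```text
Favg [ 0.09  0.01 -0.21] sd [0.31 0.29 0.19]
t 16.45 stand-frame [-90.2  53.7  58.5] F [-0.33  0.06 -0.12] gap 0.0 tool y dir -24.2 zax [ 0.  0. -1.]
Favg [-0.34  0.37  0.09] sd [0.81 0.11 0.19]
t 16.8 stand-frame [-90.4  53.8  57.5] F [-0.06  0.4   0.2 ] gap -0.2 tool y dir -24.2 zax [ 0.  0. -1.]
Favg [-1.52 -0.38  3.72] sd [0.34 0.63 0.56]
t 17.15 stand-frame [-90.2  53.8  56.8] F [-2.   -0.13  3.76] gap -0.0 tool y dir -24.2 zax [ 0.001  0.    -1.   ]
Favg [-1.66 -0.06  8.38] sd [0.08 0.3  0.29]
t 17.5 stand-frame [-90.2  53.8  56.7] F [-1.54  0.09  8.38] gap -0.0 tool y dir -24.2 zax [ 0.001 -0.    -1.   ]
```

```bash

python3 -m crank '[{"xyz":[0,0,0.0006],"twist":[0,0,0],"jaw":0},{"xyz":[0,0,0.0005],"twist":[0,0,0],"jaw":0},{"xyz":[0,0,0],"twist":[0,0,0],"jaw":0}]'>/dev/null
python3 -c "
from h import *
favg(4)"
python3 -m crank '[{"xyz":[0,0,0],"twist":[0,0,0],"jaw":0},{"xyz":[0,0,0],"twist":[0,0,0],"jaw":0},{"xyz":[0,0,0],"twist":[0,0,0],"jaw":0},{"xyz":[0,0,0],"twist":[0,0,0],"jaw":0},{"xyz":[0,0,0],"twist":[0,0,0],"jaw":0},{"xyz":[0,0,0],"twist":[0,0,0],"jaw":0},{"xyz":[0,0,0],"twist":[0,0,0],"jaw":0},{"xyz":[0,0,0],"twist":[0,0,0],"jaw":0}]'>/dev/null
python3 -c "
from h import *
favg(4)"
```

```text
Favg [-4.58 -1.02 15.95] sd [0.41 0.51 0.12]
t 18.0 stand-frame [-90.2  53.9  56.5] F [-4.31 -0.29 15.93] gap -0.1 tool y dir -24.2 zax [ 0.001 -0.    -1.   ]
Favg [-4.58 -0.9  16.05] sd [0.24 0.19 0.6 ]
t 19.0 stand-frame [-90.2  53.9  56.5] F [-4.39 -0.73 16.44] gap -0.1 tool y dir -24.2 zax [ 0.001 -0.    -1.   ]
```

```bash

python3 -m crank '[{"xyz":[0,0,-0.0005],"twist":[0,0,0],"jaw":0},{"xyz":[0,0,-0.0005],"twist":[0,0,0],"jaw":0},{"xyz":[0,0,-0.0003],"twist":[0,0,0],"jaw":0}]'>/dev/null
cat >> h.py <<'E'
def zf(n=5):
    z=[];f=[]
    for i in range(n): cams.camera("top"); s=status.sense(); z.append(s["tool_pos"][2]); f.append(s["contact_force"][2])
    print("z %.2f Fz %.2f"%(np.mean(z),np.mean(f)))
E
Z='python3 -c "from h import *;zf()"'
eval $Z
python3 -m crank '[{"xyz":[0,0,-0.0002],"twist":[0,0,0],"jaw":0}]'>/dev/null; eval $Z
python3 -m crank '[{"xyz":[0,0,-0.0002],"twist":[0,0,0],"jaw":0}]'>/dev/null; eval $Z
python3 -m crank '[{"xyz":[0,0,-0.0002],"twist":[0,0,0],"jaw":0}]'>/dev/null; eval $Z
python3 -m crank '[{"xyz":[0,0,-0.0002],"twist":[0,0,0],"jaw":0}]'>/dev/null; eval $Z
python3 -m crank '[{"xyz":[0,0,-0.0002],"twist":[0,0,0],"jaw":0}]'>/dev/null; eval $Z
```

```text
z 56.71 Fz 6.70
z 56.72 Fz 5.48
z 56.74 Fz 5.62
z 56.77 Fz 3.86
z 56.82 Fz 1.57
z 56.88 Fz 0.23
```

```bash

python3 -m crank '[{"xyz":[0,0,-0.01],"twist":[0,0,0],"jaw":0},{"xyz":[0,0,-0.03],"twist":[0,0,0],"jaw":0},{"xyz":[0,0,-0.04],"twist":[0,0,0],"jaw":0},{"xyz":[0.03,0,-0.04],"twist":[0,0,0],"jaw":0},{"xyz":[0.04,0,-0.03],"twist":[0,0,0],"jaw":0},{"xyz":[0.04,0,0],"twist":[0,0,0],"jaw":0},{"xyz":[0.04,0,0],"twist":[0,0,0],"jaw":0},{"xyz":[0.04,0,0],"twist":[0,0,0],"jaw":0},{"xyz":[0.04,0,0],"twist":[0,0,0],"jaw":0},{"xyz":[0,0,0],"twist":[0,0,0],"jaw":0}]'
python3 - <<'E'
from h import *
favg(3)
C=[cams.camera(n) for n in("top","scene")]
o=[(c,m) for c in C if (m:=near(c,"stand",(622,-107,44))) is not None]; print(fit(o,STAND,(622,-107,-22)))
c=C[1]; cv2.imwrite("pics/f.png",cv2.resize(c["pixels"][130:270,150:340,::-1],None,fx=4,fy=4,interpolation=2))
E
```

```text
clock: 22.3
tool_pos: [660.8, 195.8, 206.9]
eef_rot: [0.839, 0.545, 0.001, -0.001]
contact_force: [-0.6, 0.4, -0.1]
finger_gap: 0.1
Favg [-0.15 -0.04 -0.23] sd [0.51 0.23 0.51]
t 22.45 stand-frame [-90.4 283.4 207.3] F [-0.64  0.26  0.39] gap 0.1 tool y dir -24.2 zax [-0. -0. -1.]
stand 0.83 [289.6 168.7] [285.8 172.5] 2849
stand 0.87 [207.1 191.6] [210.3 188.8] 3917
(array([ 626.4, -104.8,  -24.1]), np.float64(0.061))
```

View pics/f.png

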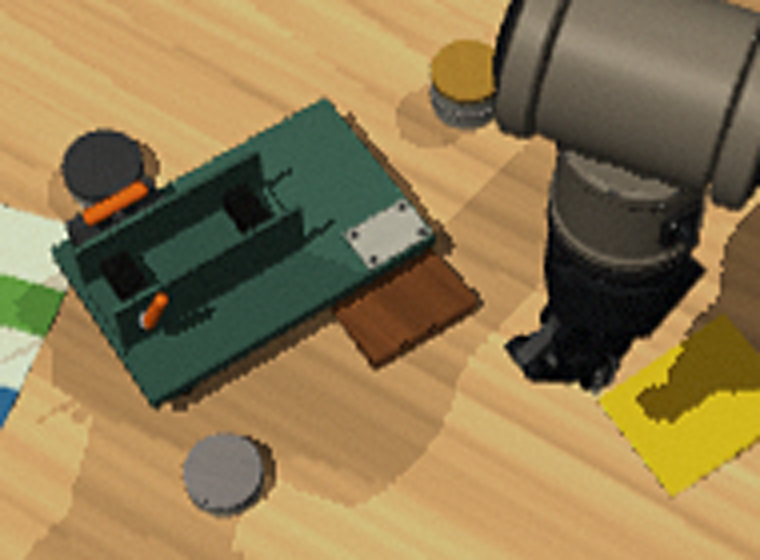

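The cradle is where it started, with the wedge under the plate corner at crop px (400,300). The arm is clear and the other things in view have not moved. I hand in.

```bash
python3 -c "
from h import *
print(r.close_job())"
```

```text
the job is handed in; nothing more can be done
None
```

The wedge is snug under the short foot, and the cradle no longer rocks. I handed the job in at about 22.5 s of the 58 s allowed.

- **Wedge:** I pushed the brown wedge in with two fingertips on its back face. At about 3 N, up from under 0.5 N until then, it was snug. I left the yellow look-alike alone.
- **Press test:** I pressed the plate at about 16 N for just over a second. It gave only about 0.3 mm, with force rising steadily with depth and no sudden sinking. It did the same on release, so no further push was needed.
- **Level:** The plate read 45.9 mm when I released it, against the 46 mm given, so the cradle is level and not jacked up.
- **Position:** The last camera fit of the cradle matched the first within 0.1 mm and 0.1°. In the last picture the wedge was in place, the arm clear, and the other things in view looked unmoved.

**Checks that disagreed:** the two cameras differed by 5 to 8 mm in absolute x, so I used a combined fit. While pressing there was also a side force of about 4.6 N along the cradle's x, but the cradle did not move.

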